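# Clear the setting plate and set the press lever

### The arm

A 7-joint arm with a two-finger parallel gripper is mounted at the origin on the work surface. World frame = base frame: x ahead of the robot, y to its left, z up, the work surface at z = 0. Lengths are in m, angles in rad, forces in N, time in s.
With the tool pointing down it reaches from about 0.425 to 0.925 m from the base axis. Payload 6.8 kg.
Tool frame: the origin (TCP) lies at the very end of the fingers, on their centre line; the grasp point (between the pads) lies 19 mm behind it; z points along the fingers, y is the line along which they close (so a half turn about z gives the same grasp; the last joint's range is limited). The gripper opens to 85 mm and grips with 20 to 120 N. Pads are 22 mm wide; open, the fingers measure 114 mm over their backs; the gripper's body (76 mm by 85 mm) begins 54 mm behind the grasp point. The pads swing forward as they close: fully open they stand 13 mm farther back than shut.
Start: joints at [1.094, 0.477, 0.022, 1.555, -0.011, 1.109, -0.083], TCP at [0.243, -0.63, 0.231] pointing down, gripper open.
Joint ranges: [-2.96, 2.96], [-0.34, 2.1], [-1.41, 1.46], [0.24, 2.44], [-1.37, 4.51], [0.17, 1.92], [-2.96, 2.96]. Speed limits (rad/s): [2.39, 2.39, 3.14, 3.14, 3.14, 3.14, 3.14].

### API

Orientations are given as a rotation vector (axis times angle).
In Python, from bench import r gives the robot as it stands. The module is installed in compiled form; this text tells all that it offers.
- The arm moves only by the tool servo_tool, never from a script. Its argument "commands" is a list of rows, each a list of 7 numbers: the turn, a rotation vector about the world's x, y, z in degrees, then the shift along the world's x, y, z in mm, then the closure, from 0 (fully open) to 1 (shut). A call has 1 to 5 rows; each row is the pose to reach, as a shift and turn from the pose commanded when the call began; what a row does not reach only later rows make up. A row lasts 1/12 s, in which the tool goes at most 41.7 mm and 7.16 degrees, less where a joint would pass 70% of its speed; a pose out of reach is approached as far as the arm can. A call with a gripper value outside its range is refused whole. The fingers move at their own pace and stop on an object; "force" is the grip in N (left out, the last holds). Time passes only in rows, so rows that repeat a pose let the fingers close. It gives the time, the measured TCP pose, the force, the opening and the grip force at its end, in the units of the state.
- r.get_obs(): the state, without advancing time (a new reading comes with each control period).
- r.grab_frame(name): name is "scene" or "top" or "wrist"; returns (picture, depth): 384x512x3 uint8, blue, green, red; 384x512 float32, m along the optical axis (not along the pixel's ray), 0 where there is no reading.
- r.camera_info(name): a dict with "vertical_fov" (degrees; the focal length in pixels is half the picture's height over the tangent of half this angle, whatever the lens; pixels are square), "cx", "cy" (the principal point, pixels), "D" ([k1, k2, p1, p2, k3] as OpenCV has them; the pictures are not rectified), "cam_to_world" (4x4, takes a point from camera to world coordinates); the wrist camera has in their place "T_tool_cam" (4x4, takes a point from camera to tool coordinates, whose origin is the TCP and whose axes are the flange's). Camera axes: x right, y up, looking along -z (the intrinsics and any distortion apply to the point x, -y, -z); pixel columns grow to the right and rows downward; lengths in m; the calibration is good to about 2 mm. A picture is of the moment at which its call begins: read the wrist's pose just before it. camera_info takes no time and is no camera call.
- r.hand_in(): hands the job in; it is judged then, once.
The state is a dict: "clock": time; "joints": joint angles; "qvel": joint speeds; "tau": joint torques, N m; "tcp_pos": TCP position; "orientation": TCP orientation; "contact_force": force on the tool from outside, world axes, zero at the start; "moment": the same for the moment, N m; "grip_width": finger opening in m; "gripper_force": force on a finger pad.
Only numpy, scipy, OpenCV 4.12 (cv2) and the standard library are available. Lean on these libraries where they do the work, as an engineer would, in place of code of your own. Each camera call takes 0.05 s, during which the arm holds its last target. There are 200 camera calls.

### The job

A bearing ring has been left on the press's setting plate, in the way of the lever. First lay it flat on the floor of the parts tray, beside the rings stored there, then swing the lever until its nose points straight at the index lug and leave it there, and finally push the push button on the console down to confirm the setting and let it come back up. Leave the index lug, the stored rings, the bottle, the spanner and the steel block where they are.

Things in the scene. Friction and masses are not known exactly. Their poses are not given: they have to be found in the camera images.
- unit: Fixed setting unit on the bench: a blue base with a grey painted top plate, 240 x 310 mm, plate surface 24 mm above the bench. Origin on the bench under the lever's hinge axis; the plate reaches 170 mm from it towards the unit's -x (towards the robot) and 70 mm towards +x, 155 mm to each side. It stands turned by a yaw. Short black tick marks on the plate, 122 mm from the axis, are decoration.
- lever (a joint): Angle of the lever about the vertical hinge axis, rad. 0: lever points along the unit's -x; growing turns it counter-clockwise seen from above (towards the unit's -y). Stops at -1.3 and 1.3. Stiff with friction (about 0.25 N m, so 3 N at the grip), no spring: it stays where it is left. It starts between -1.2 and -0.75; the index stands between 0.45 and 1.1.
- lever_hinge (a point): Point on the lever's hinge axis, at the top of the hub, 52 mm above the bench.
- lever_grip (a point): Centre of the top of the lever's grip: an upright round black post, 20 mm diameter, 50 mm tall (from 47 to 97 mm above the bench), 95 mm from the hinge axis. It is part of the steel lever arm, 16 mm wide, 37 to 47 mm above the bench. The x axis runs from the nose to the hinge, along the arm.
- lever_nose (a point): Tip of the lever's narrow nose (8 mm wide), 118 mm from the hinge axis, 42 mm above the bench.
- index (a joint): Angle of the index lug about the same hinge axis, same zero and sense as the lever: the angle the lever is to be set to. The lug is clamped; do not shift it.
- index_mark (a point): Inner end of the index lug, at the top: a brass block on the plate, 12 mm wide, 26 mm long along the radius (129 to 155 mm from the hinge axis), 10 mm high (top 34 mm above the bench). The x axis runs along the lug towards the hinge axis. The lever's nose stops 11 mm short of it when in line.
- ring: Loose plain steel bearing ring, 52 mm outside and 40 mm inside diameter, 18 mm high, about 0.12 kg. It starts lying flat on the plate between the lever and the index, 70 to 95 mm from the hinge axis. Origin: centre of its underside; z along its axis.
- ring_mid (a point): Centre of that ring, on its axis at half its height (9 mm above its underside).
- tray: Fixed open grey plastic parts tray on the bench, outside 200 (its x) x 130 (its y) x 30 mm high, walls and floor 4 mm. Origin: centre of its underside. Stands left or right of the unit, the console on the other side.
- tray_free (a point): Centre of the free space on the tray's inner floor (4 mm above the bench), 40 mm from the tray's centre towards its -x. Free space there: 112 mm along x, 122 mm along y.
- stock_a: Stored ring of the same kind, lying flat in the tray's +x end. Origin: centre of its underside.
- stock_b: Second stored ring, same kind and place, beside the first.
- console: Fixed white console box, 110 x 120 mm, 50 mm high, with the push button in the middle of its top. Origin: centre of its underside.
- button_top (a point): Centre of the top of the round black push button (36 mm diameter) in its steel collar on the console; it moves with the button. Pressed straight down.
- button (a joint): How far the button is pushed in: 0 up, 0.006 m fully down (5 N). A spring brings it back. Counts as pressed beyond 4.5 mm.
- oil: Bystander: closed white plastic bottle, 60 mm diameter, 150 mm tall. Origin: centre of its underside.
- spanner: Bystander: steel spanner, about 180 mm long and under 20 mm high, lying on the bench. Origin: under its middle.
- vblock: Bystander: steel block 60 x 80 x 45 mm. Origin: centre of its underside.
There are look-alikes about, which are no part of the job. What is shaped like the ring but blue or green is not meant.

How it is judged:
On the way, in this order (a step that is already met when the one before it is completed fails the run):
1. the ring lies flat on the tray's floor (x of ring in the frame of tray between -0.085 and 0.085 m and y of ring in the frame of tray between -0.05 and 0.05 m and z of ring_mid in the frame of tray below 0.019 m and angle between the z axis of ring and the z axis of tray, either way round below 0.12 rad and linear speed of ring below 0.02 m/s), for 0.2 s.
2. the lever stands still in line with the index (angle between the x axis of lever_grip and the x axis of index_mark, either way round below 0.07 rad and velocity of joint lever between -0.05 and 0.05 rad/s), for 0.2 s.
3. the button is pushed down (value of joint button above 0.0045 m and angle between the x axis of lever_grip and the x axis of index_mark, either way round below 0.07 rad), for 0.1 s.
At the end, for the whole second after the job is handed in: The ring lies flat (within 7 degrees) and at rest on the tray's floor, inside its walls and not on top of another ring; the lever is at rest within 0.07 rad (4 degrees) of the index's direction; the button has come back up (less than 1.5 mm in) (all of step 1 and all of step 2 and value of joint button below 0.0015 m); the robot touches nothing.
It fails at once if the lever is moved while the ring is not yet in the tray (not (x of ring in the frame of tray between -0.085 and 0.085 m and y of ring in the frame of tray between -0.05 and 0.05 m and z of ring_mid in the frame of tray below 0.019 m and angle between the z axis of ring and the z axis of tray, either way round below 0.12 rad) and distance of lever_grip from where it was at the start of the episode above 0.02 m).
It fails at once if the button is pressed while the lever is not in line with the index (value of joint button above 0.003 m and not (angle between the x axis of lever_grip and the x axis of index_mark, either way round below 0.07 rad)).
It fails at once if the index is shifted by more than 6 mm (distance of index_mark from where it was at the start of the episode above 0.006 m).
It fails at once if a bystander (bottle, spanner, steel block or a stored ring) is shifted by more than 20 mm (distance of any of oil, spanner, vblock, stock_a, stock_b from where it was at the start of the episode above 0.02 m).
It also fails if it takes over 69 s, if anything falls off the work surface, if the arm or the gripper's body presses on something with over 40 N, if the wrist force passes 120 N, or if a joint passes its speed limit or range.

## Working session

There is one attempt and no reset: what is moved stays moved. The work goes in short steps, Python scripts to look and compute and a tool call to move; the robot and the scene stay as the last step left them, time stands still between calls to the robot, and variables do not carry over. Pictures are saved under pics/ and viewed, at most 10 in all, crops included, and the job is handed in when it is done.

Besides the shell and the picture viewer there is one more tool, called after "Call:" as a command line: name --pt "numbers of a row" for each row, then --argument value for the rest. servo_tool: Moves the arm, as the interface text tells. Its arguments: {"type":"object","properties":{"commands":{"type":"array"},"force":{"type":"number"}},"required":["commands"]}

```bash
mkdir -p pics
cat > h.py <<'E'
import numpy as np, cv2
from scipy.spatial.transform import Rotation as R
from bench import r
def grab(n):
    o=r.get_obs(); p,d=r.grab_frame(n); c=r.camera_info(n)
    if 'cam_to_world' in c: T=np.array(c['cam_to_world'])
    else:
        W=np.eye(4);W[:3,:3]=R.from_rotvec(o['orientation']).as_matrix();W[:3,3]=o['tcp_pos'];T=W@np.array(c['T_tool_cam'])
    f=192/np.tan(np.radians(c['vertical_fov'])/2)
    K=np.array([[f,0,c['cx']],[0,f,c['cy']],[0,0,1.]])
    np.savez(f'pics/{n}.npz',p=p,d=d,K=K,D=np.array(c['D'],float),T=T)
    return p
def pts(n,uv,z=None):
    """world points of pixels: by depth, or on plane(s) of height z"""
    s=np.load(f'pics/{n}.npz'); uv=np.array(uv,float).reshape(-1,2)
    q=cv2.undistortPoints(uv[:,None],s['K'],s['D'])[:,0]
    ray=np.c_[q[:,0],-q[:,1],-np.ones(len(q))]; T=s['T']
    w=ray@T[:3,:3].T
    if z is None: k=s['d'][uv[:,1].round().astype(int),uv[:,0].round().astype(int)]
    else: k=(z-T[2,3])/w[:,2]
    return T[:3,3]+w*k[:,None]
E
python3 - <<'E'
from h import *
for n in('top','scene'):
    p=grab(n); cv2.imwrite(f'pics/{n}0.png',cv2.resize(p,(800,600),interpolation=cv2.INTER_CUBIC))
    s=np.load(f'pics/{n}.npz');print(s['K'],s['D'],s['T'])
print(r.get_obs())
E
```

```text
[[407.19992643   0.         249.01341059]
 [  0.         407.19992643 189.48892805]
 [  0.           0.           1.        ]] [0.01407123 0.         0.         0.         0.        ] [[-4.06844879e-03  9.90353789e-01 -1.38502059e-01  4.75849654e-01]
 [-9.99991438e-01 -4.13399826e-03 -1.85606558e-04  5.07159652e-03]
 [-7.56383429e-04  1.38500118e-01  9.90362128e-01  1.19121401e+00]
 [ 0.00000000e+00  0.00000000e+00  0.00000000e+00  1.00000000e+00]]
[[373.37655897   0.         254.47501038]
 [  0.         373.37655897 192.31396132]
 [  0.           0.           1.        ]] [0.00758291 0.         0.         0.         0.        ] [[-0.50372322 -0.51987089  0.68992549  1.26901629]
 [ 0.86383748 -0.30951665  0.39747233  0.41363045]
 [ 0.00690913  0.79619953  0.60499468  0.65264179]
 [ 0.          0.          0.          1.        ]]
{'clock': 0.1, 'joints': array([ 1.09385951,  0.4777481 ,  0.02231634,  1.55635589, -0.01146361,
        1.10930839, -0.0831028 ]), 'qvel': array([-1.62735998e-03, -4.25414538e-03,  8.21603498e-04, -2.15800935e-03,
        7.45446071e-04, -4.93920471e-04, -8.92654993e-05]), 'tau': array([ 4.15770468e-03, -5.97767544e+01,  1.61355045e+00, -2.81957173e+01,
        1.28169681e-02,  5.08796147e-03, -6.49596110e-07]), 'tcp_pos': array([ 0.24315742, -0.62910168,  0.23040049]), 'orientation': array([-3.08670163e+00, -5.75877708e-01,  7.08586784e-04]), 'contact_force': array([-0.69309123,  0.48256866,  0.06945264]), 'moment': array([-0.00338169,  0.06121848, -0.04572154]), 'gripper_force': 0.0, 'grip_width': 0.08569511725970468}
```

View pics/top0.png

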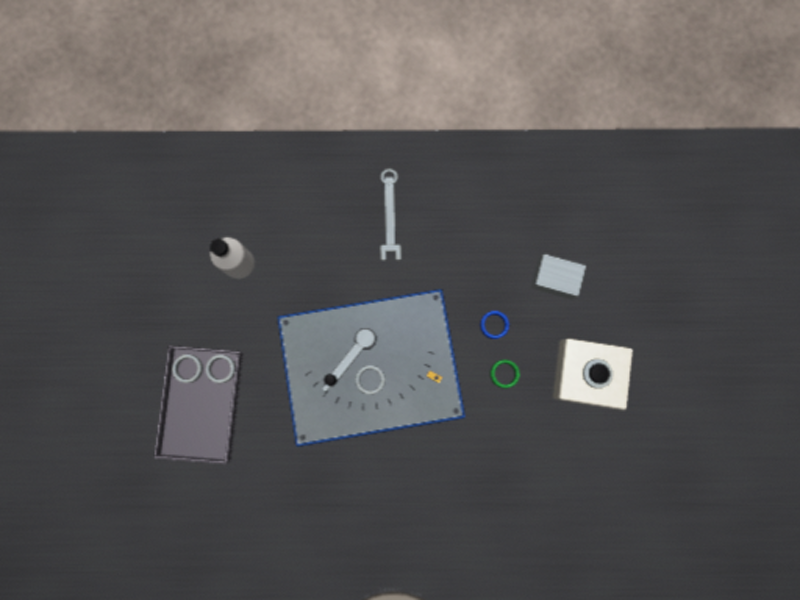

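View pics/scene0.png

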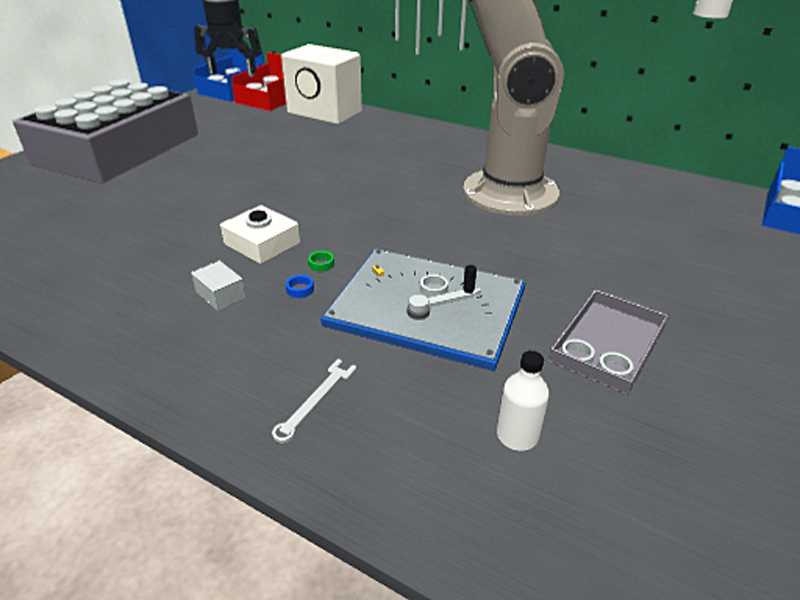

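The top view shows the hub at (366,339), grip at (330,379), ring at (370,379), and lug at (434,377). The tray is on the left with its stored rings at the far end, and the button is at (599,373). The scene view agrees. I'll enlarge the unit to read it more closely.

Run:
```python
from h import *
p=np.load('pics/top.npz')['p']
# crop: cols 175..305, rows 180..290, x6
cv2.imwrite('pics/crop.png',cv2.resize(p[195:285,175:305],None,fx=6,fy=6,interpolation=cv2.INTER_CUBIC))
g=lambda uv,z:pts('top',np.array(uv)/1.5625,z).round(4)
print('hub',g([366,339],.052),'grip',g([330,379.5],.097),'nose',g([324,388],.042))
print('ring',g([370,380],.042),'lug',g([[427,373],[442,380]],.034))
t=g([[169,347],[242,351],[228,462],[156,458]],.03);print('tray',t,t.mean(0),np.linalg.norm(np.diff(t,axis=0),axis=1))
print('plate',g([[280,318],[441,291],[463,415],[298,445]],.024))
print('stock',g([[187,368],[220,368]],.022))
print('button',g([599,373],.06),pts('top',np.array([599,373])/1.5625),'bottle',g([220,246],.15),'block',g([562,273],.045))
```

```text
hub [[0.5577 0.0469 0.052 ]] grip [[0.4857 0.1066 0.097 ]] nose [[0.4712 0.1223 0.042 ]]
ring [[0.485  0.0401 0.042 ]] lug [[ 0.4972 -0.0626  0.034 ]
 [ 0.4845 -0.0895  0.034 ]]
tray [[0.5463 0.4062 0.03  ]
 [0.5384 0.2733 0.03  ]
 [0.342  0.2924 0.03  ]
 [0.3497 0.4202 0.03  ]] [0.4441   0.348025 0.03    ] [0.13313459 0.19732656 0.12803175]
plate [[ 0.5991  0.2065  0.024 ]
 [ 0.6482 -0.091   0.024 ]
 [ 0.4219 -0.1272  0.024 ]
 [ 0.3703  0.1696  0.024 ]]
stock [[0.5084 0.3745 0.022 ]
 [0.5081 0.3144 0.022 ]]
button [[ 0.4957 -0.364   0.06  ]] [[ 0.49539423 -0.35921292  0.07473413]] bottle [[0.707  0.2872 0.15  ]] block [[ 0.6774 -0.3106  0.045 ]]
```

View pics/crop.png

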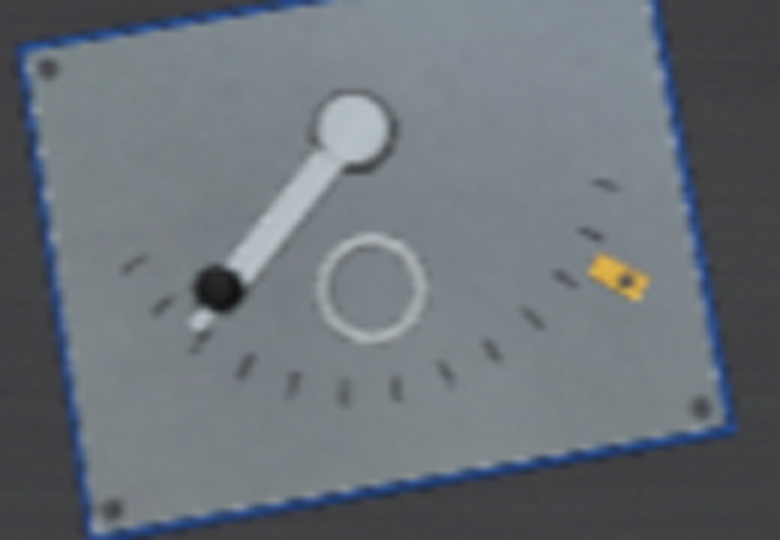

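Call:
servo_tool --pt "0 0 2 14 38 0 0" --pt "0 0 4 27 75 0 0" --pt "0 0 6 41 113 0 0" --pt "0 0 8 54 150 0 0" --pt "0 0 10 68 188 0 0"

```text
clock: 0.52
tcp_pos: [0.3113, -0.4397, 0.2309]
orientation: [-3.025, -0.845, 0.001]
contact_force: [0.6, -0.6, -0.1]
grip_width: 0.0853
gripper_force: 0.0
```

Call:
servo_tool --pt "0 0 2 14 38 0 0" --pt "0 0 4 27 75 0 0" --pt "0 0 6 41 113 0 0" --pt "0 0 8 54 150 0 0" --pt "0 0 10 68 188 0 0"

```text
clock: 0.93
tcp_pos: [0.3792, -0.2518, 0.2312]
orientation: [2.941, 1.105, -0.001]
contact_force: [1.0, 0.1, -0.4]
grip_width: 0.0855
gripper_force: 0.0
```

Call:
servo_tool --pt "0 0 2 14 38 0 0" --pt "0 0 4 27 75 0 0" --pt "0 0 6 41 113 0 0" --pt "0 0 7 54 150 0 0" --pt "0 0 9 68 188 0 0"

```text
clock: 1.35
tcp_pos: [0.4472, -0.064, 0.2313]
orientation: [2.845, 1.331, -0.0]
contact_force: [0.6, -1.0, -0.8]
grip_width: 0.0852
gripper_force: 0.0
```

Run:
```python
from h import *
g=lambda uv,z:pts('top',(np.array(uv)+.5)/6-.5+np.array([175,195]),z)
hub=g([352,128],.052)[0];gr=g([218,288],.097)[0];no=g([198,322],.042)[0];rg=g([372,288],.042)[0];lu=g([[594,267],[642,290]],.034)
a=lambda v:np.degrees(np.arctan2(v[1],v[0])).round(2)
for n,v in dict(hub=hub,grip=gr,nose=no,ring=rg,lug0=lu[0],lug1=lu[1]).items(): print(n,v.round(4),'r',np.linalg.norm((v-hub)[:2]).round(4),'ang',a(v-hub))
print('lug dir',a(lu[1]-lu[0]))
print('scene: btn,hub,grip,ring rim',pts('scene',np.array([[258,215],[418,302],[470,267],[434,277]])/1.5625).round(4))
s=np.load('pics/top.npz')
print(pts('top',np.array([[599,373],[622,395],[366,339],[434,377],[270,500],[310,420]])/1.5625).round(4))
```

```text
hub [0.5607 0.0497 0.052 ] r 0.0 ang 0.0
grip [0.4865 0.1073 0.097 ] r 0.0939 ang 142.15
nose [0.4714 0.1216 0.042 ] r 0.1147 ang 141.14
ring [0.4867 0.0407 0.042 ] r 0.0745 ang -173.03
lug0 [ 0.4961 -0.0634  0.034 ] r 0.1302 ang -119.69
lug1 [ 0.4853 -0.0858  0.034 ] r 0.1551 ang -119.05
lug dir -115.75
scene: btn,hub,grip,ring rim [[ 0.5047 -0.3552  0.0725]
 [ 0.571   0.0514  0.0528]
 [ 0.4891  0.1065  0.0959]
 [ 0.4709  0.0308  0.037 ]]
[[ 4.954e-01 -3.592e-01  7.470e-02]
 [ 4.571e-01 -4.054e-01  5.140e-02]
 [ 5.577e-01  4.690e-02  5.200e-02]
 [ 4.900e-01 -7.510e-02  3.450e-02]
 [ 2.715e-01  2.219e-01  2.000e-04]
 [ 4.142e-01  1.487e-01  2.380e-02]]
```

Call:
servo_tool --pt "0 0 0 13 35 0 0" --pt "0 0 0 26 70 0 0" --pt "0 0 0 40 105 0 0" --pt "0 0 0 40 105 -30 0" --pt "0 0 0 40 105 -40 0"

```text
clock: 1.77
tcp_pos: [0.4866, 0.0418, 0.1892]
orientation: [-2.841, -1.337, 0.002]
contact_force: [-1.6, -0.5, 0.1]
grip_width: 0.0855
gripper_force: 0.0
```

Run:
```python
from h import *
p=grab('wrist'); cv2.imwrite('pics/w0.png',cv2.resize(p,(800,600),interpolation=cv2.INTER_CUBIC)); print(r.get_obs()['tcp_pos'])
print(np.load('pics/wrist.npz')['T'].round(3))
```

```text
[0.48499134 0.03973663 0.18774476]
[[ 0.771  0.611  0.18   0.532]
 [-0.637  0.741  0.212  0.096]
 [-0.003 -0.278  0.961  0.332]
 [ 0.     0.     0.     1.   ]]
```

View pics/w0.png

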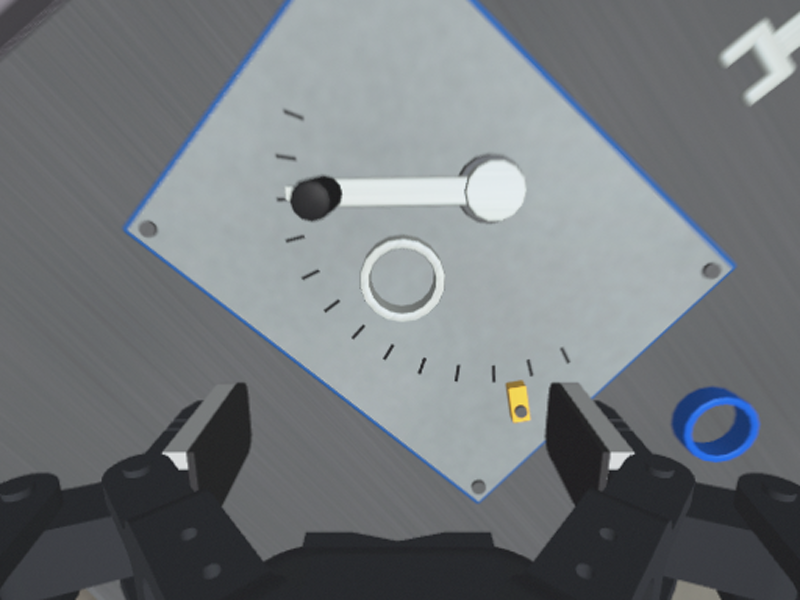

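The wrist view shows the ring's upper rim centred at (402,279), hub (496,189), grip top (316,199), and the lug from (516,387) to (521,420).

Run:
```python
from h import *
g=lambda uv,z:pts('wrist',np.array(uv)/1.5625,z)
hub=g([496,189],.052)[0];gr=g([316,199],.097)[0];rg=g([402,279],.042)[0];lu=g([[516,387],[521,420]],.034)
a=lambda v:np.degrees(np.arctan2(v[1],v[0])).round(2)
for n,v in dict(hub=hub,grip=gr,ring=rg,lug0=lu[0],lug1=lu[1]).items(): print(n,v.round(4),'r',np.linalg.norm((v-hub)[:2]).round(4),'ang',a(v-hub))
print(np.ptp(g([[360,279],[444,279]],.042),axis=0),r.get_obs()['tcp_pos'])
```

```text
hub [0.5618 0.0493 0.052 ] r 0.0 ang 0.0
grip [0.4903 0.1061 0.097 ] r 0.0914 ang 141.5
ring [0.4885 0.041  0.042 ] r 0.0737 ang -173.58
lug0 [ 0.4986 -0.0638  0.034 ] r 0.1295 ang -119.19
lug1 [ 0.4871 -0.0853  0.034 ] r 0.1539 ang -119.03
[0.03865951 0.03191121 0.        ] [0.48499134 0.03973663 0.18774476]
```

Call:
servo_tool --pt "0 0 0 1 1 -35 0.2" --pt "0 0 0 1 1 -70 0.2" --pt "0 0 0 1 1 -105 0.2" --pt "0 0 0 1 1 -135 0.2" --pt "0 0 0 1 1 -155 0.2" --force 40

```text
clock: 2.23
tcp_pos: [0.4868, 0.0385, 0.0341]
orientation: [-2.847, -1.328, 0.006]
contact_force: [0.3, -0.5, -0.1]
grip_width: 0.0683
gripper_force: 0.0
```

Call:
servo_tool --pt "0 0 0 0 0 -7 0.2" --pt "0 0 0 0 0 -13 0.2" --pt "0 0 0 0 0 -13 0.2"

```text
clock: 2.48
tcp_pos: [0.4885, 0.0397, 0.0233]
orientation: [2.846, 1.329, -0.001]
contact_force: [0.2, 0.3, -0.1]
grip_width: 0.0683
gripper_force: 0.0
```

Call:
servo_tool --pt "0 0 0 0 0 0 0.3" --pt "0 0 0 0 0 0 0.4" --pt "0 0 0 0 0 0 0.6" --pt "0 0 0 0 0 0 0.6" --pt "0 0 0 0 0 0 0.6"

```text
clock: 2.9
tcp_pos: [0.4895, 0.0402, 0.0251]
orientation: [2.844, 1.33, 0.004]
contact_force: [-2.0, -0.9, 6.7]
grip_width: 0.0508
gripper_force: 40.3
```

Call:
servo_tool --pt "0 0 0 0 0 0 0.6" --pt "0 0 0 0 0 0 0.6" --pt "0 0 0 0 0 10 0.6" --pt "0 0 0 0 0 35 0.6" --pt "0 0 0 0 0 70 0.6"

```text
clock: 3.32
tcp_pos: [0.4866, 0.0401, 0.0935]
orientation: [-2.844, -1.331, 0.006]
contact_force: [0.8, -0.9, -0.7]
grip_width: 0.0505
gripper_force: 42.0
```

Call:
servo_tool --pt "0 0 0 0 0 35 0.6" --pt "0 0 0 -5 18 55 0.6" --pt "0 0 0 -14 53 55 0.6" --pt "0 0 0 -23 88 55 0.6" --pt "0 0 0 -33 123 55 0.6"

```text
clock: 3.73
tcp_pos: [0.4557, 0.1644, 0.1505]
orientation: [2.846, 1.328, 0.005]
contact_force: [0.9, 0.1, -0.7]
grip_width: 0.0504
gripper_force: 42.0
```

Call:
servo_tool --pt "0 0 0 -9 35 0 0.6" --pt "0 0 0 -18 70 0 0.6" --pt "0 0 0 -28 105 0 0.6" --pt "0 0 0 -38 140 0 0.6" --pt "0 0 0 -47 173 0 0.6"

```text
clock: 4.15
tcp_pos: [0.4075, 0.3383, 0.1499]
orientation: [-2.845, -1.331, -0.003]
contact_force: [0.2, -0.1, -0.9]
grip_width: 0.0505
gripper_force: 42.0
```

Run:
```python
from h import *
p=grab('wrist'); cv2.imwrite('pics/w1.png',cv2.resize(p,(800,600),interpolation=cv2.INTER_CUBIC)); print(r.get_obs()['tcp_pos'])
```

```text
[0.40443333 0.34657708 0.1508233 ]
```

View pics/w1.png

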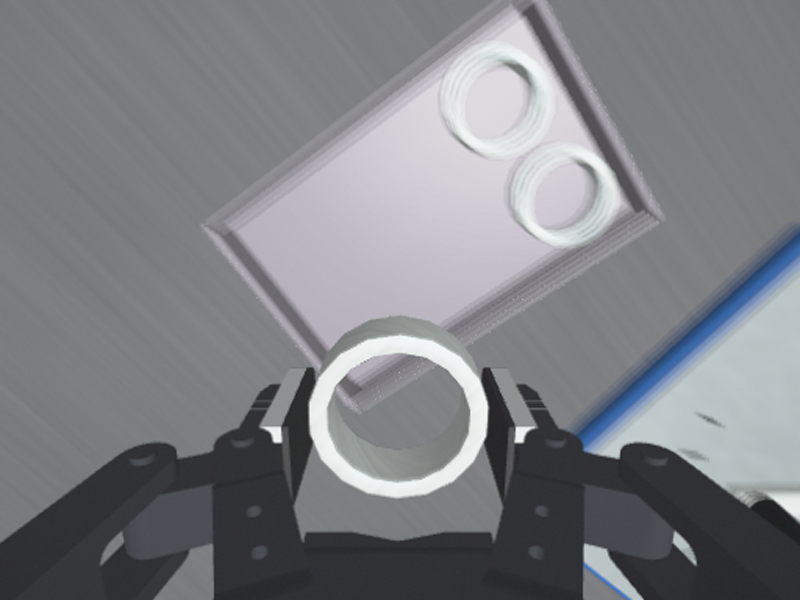

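The ring is held level at (400,415). The tray floor is ahead and free, with the stored rings at (497,100) and (565,195).

Call:
servo_tool --pt "0 0 0 -2 6 -35 0.6" --pt "0 0 0 -3 10 -70 0.6" --pt "0 0 0 -3 10 -105 0.6" --pt "0 0 0 -3 10 -125 0.6" --pt "0 0 0 -3 10 -138 0.6"

```text
clock: 4.62
tcp_pos: [0.4047, 0.3453, 0.0089]
orientation: [2.845, 1.331, -0.004]
contact_force: [0.4, -0.6, -0.1]
grip_width: 0.0509
gripper_force: 42.0
```

Call:
servo_tool --pt "0 0 0 0 0 -2 0.6" --pt "0 0 0 0 0 -4 0.6" --pt "0 0 0 0 0 -6 0.6" --pt "0 0 0 0 0 -6 0.6"

```text
clock: 4.95
tcp_pos: [0.4063, 0.347, 0.0056]
orientation: [-2.845, -1.33, -0.004]
contact_force: [0.9, -0.7, -1.1]
grip_width: 0.0505
gripper_force: 42.1
```

Call:
servo_tool --pt "0 0 0 0 0 -1 0.6" --pt "0 0 0 0 0 -2 0.6" --pt "0 0 0 0 0 -2 0.6"

```text
clock: 5.2
tcp_pos: [0.4063, 0.3471, 0.0051]
orientation: [2.845, 1.33, 0.005]
contact_force: [-3.4, -5.4, 19.3]
grip_width: 0.0507
gripper_force: 43.8
```

Call:
servo_tool --pt "0 0 0 0 0 1 0.6" --pt "0 0 0 0 0 1 0.3" --pt "0 0 0 0 0 1 0.2" --pt "0 0 0 0 0 1 0.2" --pt "0 0 0 0 0 1 0.2"

```text
clock: 5.62
tcp_pos: [0.4054, 0.3464, 0.0033]
orientation: [-2.846, -1.331, -0.0]
contact_force: [0.4, -0.5, -0.5]
grip_width: 0.0682
gripper_force: 0.0
```

Call:
servo_tool --pt "0 0 0 0 0 10 0.2" --pt "0 0 0 0 0 45 0.2" --pt "0 0 0 0 0 80 0.4" --pt "0 0 0 0 0 115 0.6" --pt "0 0 0 0 0 145 1"

```text
clock: 6.03
tcp_pos: [0.4052, 0.3467, 0.1511]
orientation: [-2.845, -1.331, -0.001]
contact_force: [0.5, 1.0, -0.2]
grip_width: 0.0324
gripper_force: 0.0
```

Run:
```python
from h import *
p=grab('wrist'); q=grab('top')[195:320,90:310]
cv2.imwrite('pics/w2.png',np.vstack([cv2.resize(p,(400,300)),cv2.resize(q,(400,227))])); print(r.get_obs())
```

```text
{'clock': 6.1333, 'joints': array([-0.33746357,  0.40214801, -0.60229228,  1.93634802,  0.29408397,
        0.88027661, -1.78579621]), 'qvel': array([-0.01777112,  0.06182963,  0.02873389,  0.06547728,  0.03593628,
       -0.05735095, -0.03406746]), 'tau': array([  0.70435183, -47.27903366,  -5.55480257, -22.87816107,
        -0.31579424,   0.74572301,   0.31120663]), 'tcp_pos': array([0.40744451, 0.34910862, 0.15392228]), 'orientation': array([-2.84335293, -1.32993147, -0.01422866]), 'contact_force': array([-0.32204372, -0.12095472,  0.89082326]), 'moment': array([ 0.03274369, -0.02961336,  0.04549451]), 'gripper_force': 0.0, 'grip_width': 0.017683614912197675}
```

View pics/w2.png

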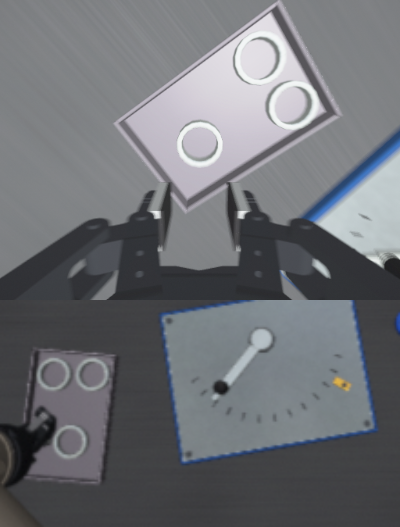

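The ring lies flat at (200,143) in the tray, clear of the stored rings, and the lever hasn't moved. Next I'll grip the lever's post.

Call:
servo_tool --pt "0 0 0 12 -35 0 0.4" --pt "0 0 0 24 -70 0 0.4" --pt "0 0 0 36 -105 0 0.4" --pt "0 0 0 48 -140 0 0.4" --pt "0 0 0 58 -172 0 0.4" --force 25

```text
clock: 6.55
tcp_pos: [0.4634, 0.1719, 0.1481]
orientation: [2.846, 1.33, -0.001]
contact_force: [0.1, 0.3, -1.0]
grip_width: 0.0509
gripper_force: 0.0
```

Call:
servo_tool --pt "0 0 0 12 -34 0 0.4" --pt "0 0 0 24 -67 0 0.4" --pt "0 0 0 24 -67 0 0.4" --pt "0 0 0 24 -67 0 0.4"

```text
clock: 6.88
tcp_pos: [0.4875, 0.105, 0.1479]
orientation: [2.849, 1.324, -0.002]
contact_force: [0.0, 0.4, -0.4]
grip_width: 0.0513
gripper_force: 0.0
```

Run:
```python
from h import *
p=grab('wrist'); cv2.imwrite('pics/w3.png',cv2.resize(p,(800,600))); print(r.get_obs()['tcp_pos'],r.get_obs()['grip_width'])
```

```text
[0.48703886 0.10702862 0.14805756] 0.05102870449928363
```

View pics/w3.png

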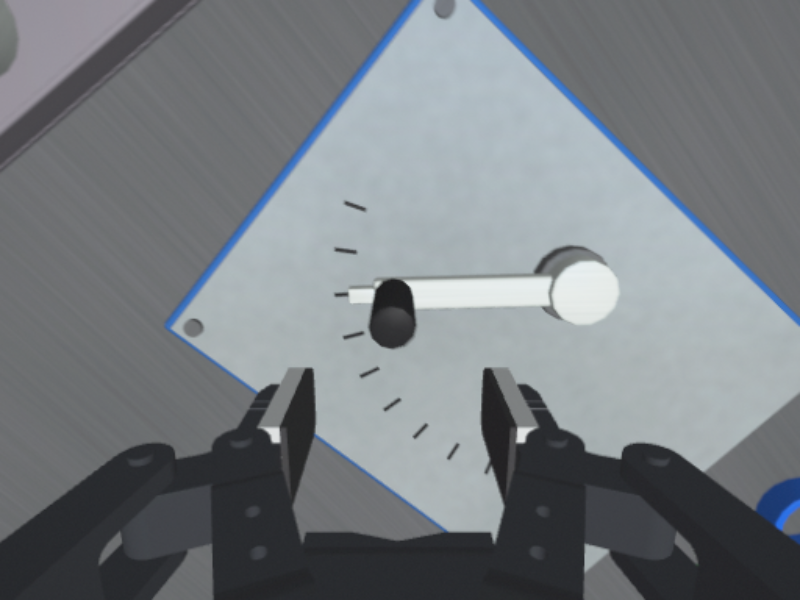

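The post top is at (393,327), between the finger lines, and the hub is at (585,292).

Run:
```python
from h import *
print(pts('wrist',np.array([393,327])/1.5625,.097).round(4),pts('wrist',np.array([585,292])/1.5625,.052).round(4))
```

```text
[[0.4883 0.1091 0.097 ]] [[0.5621 0.0504 0.052 ]]
```

Call:
servo_tool --pt "0 0 0 0 0 -30 0.4" --pt "0 0 0 0 0 -60 0.4" --pt "0 0 0 0 0 -80 0.4" --pt "0 0 0 0 0 -91 0.4" --pt "0 0 0 0 0 -91 0.5"

```text
clock: 7.35
tcp_pos: [0.4852, 0.1086, 0.0553]
orientation: [-2.842, -1.334, 0.006]
contact_force: [-0.1, 0.2, -0.2]
grip_width: 0.0429
gripper_force: 0.0
```

Call:
servo_tool --pt "0 0 0 0 0 0 0.6" --pt "0 0 0 0 0 0 0.7" --pt "0 0 0 0 0 0 0.85" --pt "0 0 0 0 0 0 0.85" --pt "0 0 0 0 0 0 0.85"

```text
clock: 7.77
tcp_pos: [0.488, 0.1085, 0.0586]
orientation: [-2.845, -1.332, -0.004]
contact_force: [-3.2, 3.3, 7.4]
grip_width: 0.0197
gripper_force: 26.0
```

Call:
servo_tool --pt "0 0 0 -4.9 -6.7 0 0.85" --pt "0 0 0 -9.2 -13.8 0 0.85" --pt "0 0 0 -12.8 -21.3 0 0.85" --pt "0 0 0 -15.7 -29 0 0.85" --pt "0 0 0 -18 -37 0 0.85"

```text
clock: 8.18
tcp_pos: [0.4687, 0.0732, 0.0585]
orientation: [-2.841, -1.335, -0.003]
contact_force: [-8.5, 9.4, 12.8]
grip_width: 0.0196
gripper_force: 26.6
```

Call:
servo_tool --pt "0 0 0 -1.6 -8.1 0 0.85" --pt "0 0 0 -2.4 -16.4 0 0.85" --pt "0 0 0 -2.6 -24.7 0 0.85" --pt "0 0 0 -2 -32.9 0 0.85" --pt "0 0 0 -0.7 -41.1 0 0.85"

```text
clock: 8.6
tcp_pos: [0.4639, 0.03, 0.0576]
orientation: [-2.842, -1.335, 0.011]
contact_force: [-16.1, 4.1, 16.2]
grip_width: 0.0195
gripper_force: 27.2
```

Call:
servo_tool --pt "0 0 0 2.1 -8 0 0.85" --pt "0 0 0 4.8 -15.9 0 0.85" --pt "0 0 0 8.2 -23.4 0 0.85" --pt "0 0 0 12.2 -30.7 0 0.85" --pt "0 0 0 16.8 -37.5 0 0.85"

```text
clock: 9.02
tcp_pos: [0.4804, -0.0097, 0.0566]
orientation: [-2.844, -1.332, 0.015]
contact_force: [-6.9, 1.1, 1.5]
grip_width: 0.0195
gripper_force: 26.0
```

Call:
servo_tool --pt "0 0 0 5.3 -6.5 0 0.85" --pt "0 0 0 11 -12.4 0 0.85" --pt "0 0 0 17.3 -17.9 0 0.85" --pt "0 0 0 24 -22.7 0 0.85" --pt "0 0 0 30 -26.3 0 0.85"

```text
clock: 9.43
tcp_pos: [0.5125, -0.0355, 0.0566]
orientation: [-2.844, -1.331, 0.009]
contact_force: [-6.5, 0.6, -1.1]
grip_width: 0.0191
gripper_force: 25.5
```

Call:
servo_tool --pt "0 0 0 0 0 0 0.85" --pt "0 0 0 0 0 0 0.85" --pt "0 0 0 0 0 0 0.85"

```text
clock: 9.68
tcp_pos: [0.5138, -0.0363, 0.0567]
orientation: [2.846, 1.329, -0.005]
contact_force: [-2.8, -4.5, -6.7]
grip_width: 0.0193
gripper_force: 24.9
```

Run:
```python
from h import *
p=grab('wrist'); cv2.imwrite('pics/w4.png',cv2.resize(p,(800,600))); print(r.get_obs()['tcp_pos'],r.get_obs()['contact_force'])
```

```text
[ 0.51376527 -0.03630658  0.05669079] [-1.68515025 -5.94611027 -6.05291313]
```

View pics/w4.png

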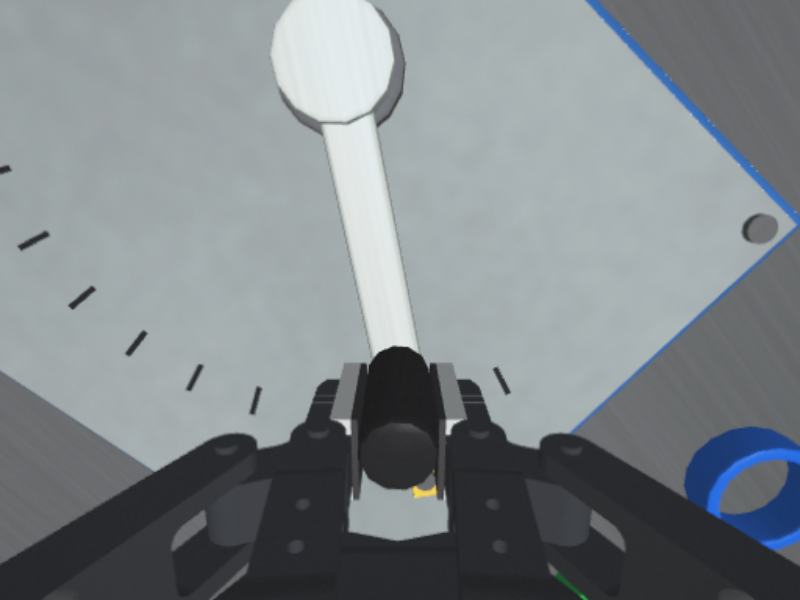

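The lever is near the lug (yellow at about (425,490)). I'll release it, back off and measure.

Call:
servo_tool --pt "0 0 0 0 0 0 0.6" --pt "0 0 0 0 0 0 0.4" --pt "0 0 0 0 0 0 0.4" --pt "0 0 0 0 0 30 0.4" --pt "0 0 0 0 0 65 0.4"

```text
clock: 10.15
tcp_pos: [0.5142, -0.0339, 0.1216]
orientation: [-2.843, -1.331, 0.004]
contact_force: [1.7, -0.4, 1.0]
grip_width: 0.0517
gripper_force: 0.0
```

Call:
servo_tool --pt "0 0 0 -20 0 30 0.4" --pt "0 0 0 -40 -10 60 0.4" --pt "0 0 0 -50 -20 90 0.4" --pt "0 0 0 -50 -20 100 0.4" --pt "0 0 0 -50 -20 100 0.4"

```text
clock: 10.57
tcp_pos: [0.4676, -0.0547, 0.2256]
orientation: [2.842, 1.327, 0.01]
contact_force: [0.3, 0.4, -0.2]
grip_width: 0.0514
gripper_force: 0.0
```

Run:
```python
from h import *
p=grab('wrist'); cv2.imwrite('pics/w5.png',cv2.resize(p,(800,600),interpolation=cv2.INTER_CUBIC)); print(r.get_obs()['tcp_pos'])
```

```text
[ 0.46688488 -0.05434536  0.22358798]
```

View pics/w5.png

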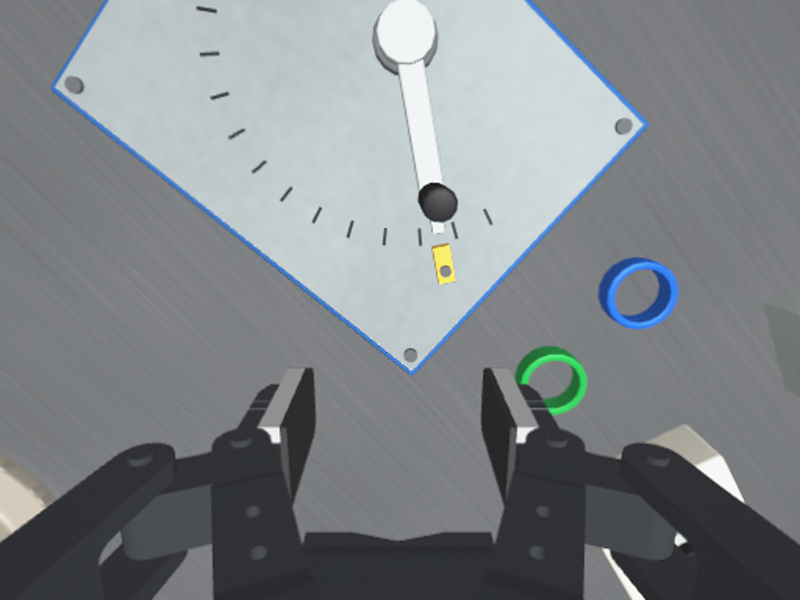

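The nose tip is at (437,233), the lug's inner end at (441,246) and outer end at (447,282), and the hub at (405,33).

Run:
```python
from h import *
g=lambda n,uv,z:pts(n,np.array(uv)/1.5625,z)[0]
n='wrist'
a=lambda v:np.degrees(np.arctan2(v[1],v[0])).round(2)
hub=g(n,[405,33],.052);no=g(n,[437.5,233],.042);gr=g(n,[438,202],.097)
l0=g(n,[441,246],.034);l1=g(n,[446.5,281],.034);b0=g(n,[411.5,64],.047);b1=g(n,[429,187],.047)
print(hub,'nose',a(no-hub),'grip',a(gr-hub),'arm',a(b1-b0),'lug',a(l0-hub),a(l1-hub),a(l1-l0))
# top view, automatic: yellow lug centroid
p=grab('top'); s=cv2.cvtColor(p,cv2.COLOR_BGR2HSV); m=cv2.inRange(s,(15,120,120),(35,255,255)); y,x=np.nonzero(m)
k=(x>250)&(x<300)&(y>215)&(y<260); L=pts('top',[x[k].mean(),y[k].mean()],.034)[0]; print('lug',L,a(L-hub),a(L-np.array([.561,.0497,0])))
cv2.imwrite('pics/t5.png',cv2.resize(p[200:260,220:300],None,fx=8,fy=8,interpolation=cv2.INTER_CUBIC))
```

```text
[0.56043561 0.04827657 0.052     ] nose -119.12 grip -119.2 arm -120.58 lug -118.52 -118.72 -119.72
lug [nan nan nan] nan nan<stdin>:10: RuntimeWarning: Mean of empty slice.
  ret = ret.dtype.type(ret / rcount)
```

View pics/t5.png

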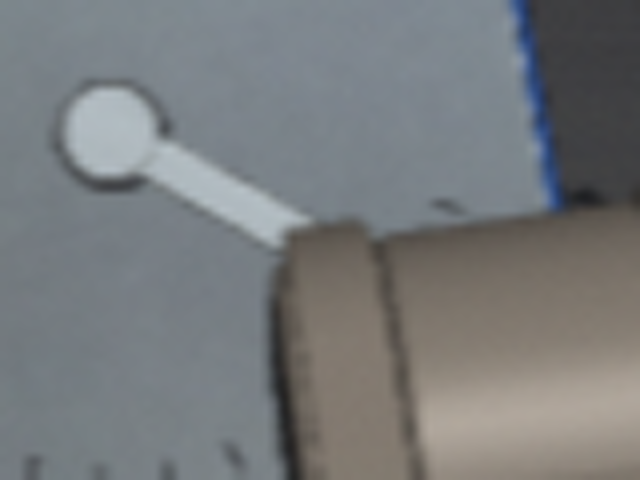

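The lever is within about 1° of the lug's direction, inside the 4° tolerance. The last top picture only showed the robot's arm hiding the lug. Next I'll refine the button's position numerically.

Run:
```python
from h import *
for n,c,w in(('top',(383,239),14),('scene',(165,138),12)):
    grab(n); s=np.load(f'pics/{n}.npz'); x0,y0=c; q=s['p'][y0-w:y0+w,x0-w:x0+w].max(2)<60
    k,lab,st,ce=cv2.connectedComponentsWithStats(q.astype(np.uint8)); i=1+np.argmax(st[1:,4]) if k>1 else 0
    uv=ce[i]+[x0-w,y0-w]; print(n,st[i],uv,pts(n,uv).round(4),pts(n,uv,.073).round(4))
```

```text
top [  8   8  13  12 118] [383.02542373 238.6440678 ] [[ 0.4956 -0.3582  0.0752]] [[ 0.4956 -0.3589  0.073 ]]
scene [ 7  9 11  7 59] [164.6779661 137.6440678] [[ 0.5062 -0.3556  0.0729]] [[ 0.5063 -0.3555  0.073 ]]
```

Call:
servo_tool --pt "0 0 0 4 -38 0 1" --pt "0 0 0 8 -76 0 1" --pt "0 0 0 12 -114 0 1" --pt "0 0 0 16 -152 0 1" --pt "0 0 0 20 -190 0 1"

```text
clock: 11.18
tcp_pos: [0.4853, -0.2455, 0.2203]
orientation: [-2.843, -1.332, 0.002]
contact_force: [0.3, 0.9, 0.0]
grip_width: -0.0002
gripper_force: 0.0
```

Call:
servo_tool --pt "0 0 0 4 -38 0 1" --pt "0 0 0 8 -76 0 1" --pt "0 0 0 12 -113 0 1" --pt "0 0 0 12 -113 -30 1" --pt "0 0 0 12 -113 -65 1"

```text
clock: 11.6
tcp_pos: [0.4986, -0.3609, 0.1564]
orientation: [2.846, 1.324, 0.002]
contact_force: [0.6, 0.3, -0.8]
grip_width: 0.0002
gripper_force: 0.0
```

Call:
servo_tool --pt "0 0 0 0 0 -30 1" --pt "0 0 0 0 0 -55 1" --pt "0 0 0 0 0 -68 1" --pt "0 0 0 0 0 -70 1" --pt "0 0 0 0 0 -70 1"

```text
clock: 12.02
tcp_pos: [0.4974, -0.3567, 0.086]
orientation: [-2.843, -1.331, 0.001]
contact_force: [0.5, -0.2, 1.3]
grip_width: -0.0003
gripper_force: 0.0
```

Call:
servo_tool --pt "0 0 0 0 0 -5 1" --pt "0 0 0 0 0 -9 1" --pt "0 0 0 0 0 -12 1" --pt "0 0 0 0 0 -14 1" --pt "0 0 0 0 0 -14 1"

```text
clock: 12.43
tcp_pos: [0.4974, -0.3576, 0.0734]
orientation: [2.846, 1.331, 0.0]
contact_force: [-0.4, -0.0, 0.4]
grip_width: -0.0
gripper_force: 0.0
```

Call:
servo_tool --pt "0 0 0 0 0 -1 1" --pt "0 0 0 0 0 -2 1" --pt "0 0 0 0 0 -2 1"

```text
clock: 12.68
tcp_pos: [0.4976, -0.3577, 0.0716]
orientation: [2.845, 1.331, 0.0]
contact_force: [0.2, 0.2, 1.8]
grip_width: 0.0003
gripper_force: 0.8
```

Call:
servo_tool --pt "0 0 0 0 0 -1 1" --pt "0 0 0 0 0 -2 1" --pt "0 0 0 0 0 -2 1"

```text
clock: 12.93
tcp_pos: [0.4976, -0.3577, 0.0694]
orientation: [2.845, 1.331, 0.0]
contact_force: [-0.3, -0.1, 2.8]
grip_width: 0.0001
gripper_force: 1.4
```

Call:
servo_tool --pt "0 0 0 0 0 -1.5 1" --pt "0 0 0 0 0 -3 1" --pt "0 0 0 0 0 -3.5 1" --pt "0 0 0 0 0 -3.5 1" --pt "0 0 0 0 0 -3.5 1"

```text
clock: 13.35
tcp_pos: [0.4977, -0.3577, 0.0661]
orientation: [2.845, 1.331, 0.0]
contact_force: [-0.8, -0.1, 5.8]
grip_width: -0.0001
gripper_force: 2.9
```

Call:
servo_tool --pt "0 0 0 0 0 -1 1" --pt "0 0 0 0 0 -1.5 1" --pt "0 0 0 0 0 -1.5 1" --pt "0 0 0 0 0 -1.5 1"

```text
clock: 13.68
tcp_pos: [0.4978, -0.3577, 0.066]
orientation: [2.845, 1.33, 0.0]
contact_force: [-3.9, 1.6, 16.1]
grip_width: -0.0001
gripper_force: 8.1
```

At the end stop: the force jumped and the tool stopped going down. Now I'll lift off and do a last check.

Call:
servo_tool --pt "0 0 0 0 0 10 1" --pt "0 0 0 0 0 40 1" --pt "0 0 0 0 0 75 1" --pt "0 0 0 0 0 110 1" --pt "0 0 0 0 -20 130 1"

```text
clock: 14.1
tcp_pos: [0.4998, -0.3737, 0.198]
orientation: [2.841, 1.339, 0.005]
contact_force: [1.3, 0.4, 1.0]
grip_width: -0.0003
gripper_force: 0.0
```

Call:
servo_tool --pt "0 0 0 -35 -15 0 1" --pt "0 0 0 -70 -30 0 1" --pt "0 0 0 -100 -60 0 1" --pt "0 0 0 -110 -90 0 1" --pt "0 0 0 -120 -120 0 1"

```text
clock: 14.52
tcp_pos: [0.3748, -0.4988, 0.1942]
orientation: [-2.846, -1.328, 0.002]
contact_force: [0.1, 0.4, -0.3]
grip_width: 0.0003
gripper_force: 0.0
```

Run:
```python
from h import *
p=grab('top'); a=lambda v:np.degrees(np.arctan2(v[1],v[0])).round(2)
hub=np.array([.561,.0495,0]); g=p.max(2)
def blob(m,z):
    k,l,st,ce=cv2.connectedComponentsWithStats(m.astype(np.uint8)); i=1+np.argmax(st[1:,4]); return pts('top',ce[i]+[175,195],z)[0],st[i,4]
c=p[195:285,175:305].astype(int)
L,n1=blob((c[...,2]-c[...,0])>60,.034)
d=c.max(2)<60; d[:,:12]=0; d[65:,]=0; d[:,112:]=0
G,n2=blob(d,.097)
print('lug',L,n1,a(L-hub),'grip',G,n2,a(G-hub))
print('ring/tray depth z',pts('top',[[139-16,268]]).round(3)); print(r.get_obs()['tcp_pos'],r.get_obs()['contact_force'])
```

```text
lug [ 0.49180101 -0.07491932  0.034     ] 37 -119.08 grip [ 0.51353028 -0.03265164  0.097     ] 32 -120.02
ring/tray depth z [[0.417 0.363 0.017]]
[ 0.37131924 -0.50609612  0.19400635] [-1.46302315 -6.23002668  0.86203927]
```

Call:
servo_tool --pt "0 0 0 0 0 0 1" --pt "0 0 0 0 0 0 1" --pt "0 0 0 0 0 0 1"

```text
clock: 14.82
tcp_pos: [0.3783, -0.496, 0.1939]
orientation: [-2.843, -1.333, -0.001]
contact_force: [0.6, -0.3, -0.1]
grip_width: 0.0001
gripper_force: 0.0
```

```bash
python3 -c "
from bench import r
print(r.get_obs()['contact_force']); print(r.hand_in())"
```

```text
[ 0.6104204  -0.28254614 -0.06247746]
the job is handed in; nothing more can be done
None
```

I handed the job in at about 15 s: the ring lies flat in the tray, the lever measured within about 1° of the index lug, and the button was pushed to its stop and released; the hand-in call returned no verdict.

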